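Push in three air valves in start-up order

ROBOT

A 7-joint arm with a two-finger parallel gripper is mounted at the origin on a cart in front of the work surface, level with it; the furniture and walls round the work are solid. World frame = base frame: x ahead of the robot, y to its left, z up, the work surface at z = 0. Lengths are in m, angles in rad, forces in N, time in s.
With the tool pointing down it reaches from about 0.425 to 1.025 m from the base axis. Payload 3.6 kg.
Tool frame: the origin (TCP) lies at the very end of the fingers, on their centre line; the grasp point (between the pads) lies 19 mm behind it (env.grip_depth is the distance from the TCP to the grasp point, in m); z points along the fingers, y is the line along which they close (so a half turn about z gives the same grasp; the last joint's range is limited). The gripper opens to 85 mm and grips with 20 to 120 N. Pads are 22 mm wide; open, the fingers measure 114 mm over their backs; the gripper's body (76 mm by 85 mm) begins 54 mm behind the grasp point. The pads swing forward as they close: fully open they stand 13 mm farther back than shut.
Start: joints at [1.036, 0.591, 0.048, 1.609, -0.033, 0.943, -0.034], TCP at [0.31, -0.655, 0.231] pointing down, gripper open.
Joint ranges: [-2.69, 2.69], [-0.47, 2.24], [-1.27, 1.36], [0.19, 2.51], [-1.53, 4.68], [0.08, 2.07], [-3.09, 3.09]. Speed limits (rad/s): [2.57, 2.57, 3.14, 3.14, 3.14, 3.14, 3.14].

INTERFACE

Orientations are given as a rotation vector (axis times angle).
In Python, from cell import env, optics gives the robot as it stands. The module is installed in compiled form; this text tells all that it offers.
- The arm moves only by the shell command python3 -m inch 'ROWS' [FORCE]. ROWS is JSON, a list of rows, each a list of 7 numbers: the shift along the tool's x, y, z normalised to -1 to 1, where 1 is 0.3 m, then the turn, a rotation vector about the tool's x, y, z normalised to -1 to 1, where 1 is 90 degrees, then the opening, from -1 (shut) to 1 (fully open). A call has 1 to 12 rows; each row shifts and turns the commanded pose from where the row before left it, along the tool's axes as they then stand; what a row does not reach is not made up. A row lasts 1/10 s, in which the tool goes at most 50 mm and 8.59 degrees, less where a joint would pass 70% of its speed; a pose out of reach is approached as far as the arm can. A call with a number of a shift or a turn outside -1 to 1 is refused whole. A call with a gripper value outside its range is refused whole. The fingers move at their own pace and stop on an object; FORCE is the grip in N (left out, the last holds). Time passes only in rows, so rows that do not move let the fingers close. It gives the time, the measured TCP pose, the force, the opening and the grip force at its end, in the units of the state.
- env.state(): the state, without advancing time (a new reading comes with each control period).
- optics.get_image(name): name is "scene" or "top" or "wrist"; returns (picture, depth): 384x512x3 uint8, blue, green, red; 384x512 float32, m along the optical axis (not along the pixel's ray), 0 where there is no reading.
- optics.camera_model(name): a dict with "mtx" (3x3 intrinsics, pixels), "origin" and "rotation" of the camera in the world; the wrist camera has in their place "T_tool_cam" (4x4, takes a point from camera to tool coordinates, whose origin is the TCP and whose axes are the flange's). Camera axes: x right, y down, z forward; pixel columns grow to the right and rows downward; lengths in m; the calibration is good to about 2 mm. The wrist camera is an equidistant fisheye: a pixel r from the principal point sees the ray r / f radians off the axis. A picture is of the moment at which its call begins: read the wrist's pose just before it. camera_model takes no time and is no camera call.
- env.sign_off(): hands the job in; it is judged then, once.
The state is a dict: "t": time; "joints": joint angles; "joint_velocities": joint speeds; "joint_torque": joint torques, N m; "ee_pos": TCP position; "eef_rot": TCP orientation; "contact_force": force on the tool from outside, world axes, zero at the start; "wrist_torque": the same for the moment, N m; "finger_gap": finger opening in m; "grasp_force": force on a finger pad.
Only numpy, scipy, OpenCV 4.12 (cv2) and the standard library are available. Lean on these libraries where they do the work, as an engineer would, in place of code of your own. Each camera call takes 0.05 s, during which the arm holds its last target. There are 200 camera calls.

TASK

Bring the test bench's air on in its start-up order: with closed fingertips press down the black cap of the valve with the round disc first, then the one with the square cap, then the one with the long bar cap, each gently and all the way in, where it stays by itself. Leave the fourth valve, with the thin pin cap, out. Press the valves where they stand, without lifting or shifting them or disturbing the things around them, and finish with the hand clear.

Things in the scene. Friction and masses are not known exactly. Their poses are not given: they have to be found in the camera images.
- disc_valve: Loose air valve, 0.7 kg, whose black cap is a flat round disc, 44 mm across. Aluminium block 60 x 60 mm on a 64 mm square rubber foot, 40 mm high, collar round the stem 43 mm; two ports stand out 12 mm on its +x side. Origin: centre of its underside, z up, cap centred above. The four valves differ only in the cap and stand in any order.
- disc_top (a point): Centre of the flat top face of the disc valve's cap (a flat round disc, 44 mm across, 11 mm thick): 75 mm above the table when out, 65 mm when fully in and let go. Moves with the cap.
- disc_plunger (a joint): How far the plunger under this cap is pushed down, in m: 0 out, 0.010 fully in at its stop. It moves against 4 N of friction (plus 20 N s/m of damping) and stays where it is left; it starts at 0 to 0.002. The cap rides on it on a soft spring of 2 N per mm with 8 mm of give, so push the cap about 4 mm farther than the plunger shall go.
- square_valve: Loose air valve, 0.7 kg, whose black cap is a square plate, 34 x 34 mm. Aluminium block 60 x 60 mm on a 64 mm square rubber foot, 40 mm high, collar round the stem 43 mm; two ports stand out 12 mm on its +x side. Origin: centre of its underside, z up, cap centred above. The four valves differ only in the cap and stand in any order.
- square_top (a point): Centre of the flat top face of the square valve's cap (a square plate, 34 x 34 mm, 11 mm thick): 75 mm above the table when out, 65 mm when fully in and let go. Moves with the cap.
- square_plunger (a joint): How far the plunger under this cap is pushed down, in m: 0 out, 0.010 fully in at its stop. It moves against 4 N of friction (plus 20 N s/m of damping) and stays where it is left; it starts at 0 to 0.002. The cap rides on it on a soft spring of 2 N per mm with 8 mm of give, so push the cap about 4 mm farther than the plunger shall go.
- bar_valve: Loose air valve, 0.7 kg, whose black cap is a long narrow bar, 56 x 14 mm (long way along the valve's x axis). Aluminium block 60 x 60 mm on a 64 mm square rubber foot, 40 mm high, collar round the stem 43 mm; two ports stand out 12 mm on its +x side. Origin: centre of its underside, z up, cap centred above. The four valves differ only in the cap and stand in any order.
- bar_top (a point): Centre of the flat top face of the bar valve's cap (a long narrow bar, 56 x 14 mm (long way along the valve's x axis), 11 mm thick): 75 mm above the table when out, 65 mm when fully in and let go. Moves with the cap.
- bar_plunger (a joint): How far the plunger under this cap is pushed down, in m: 0 out, 0.010 fully in at its stop. It moves against 4 N of friction (plus 20 N s/m of damping) and stays where it is left; it starts at 0 to 0.002. The cap rides on it on a soft spring of 2 N per mm with 8 mm of give, so push the cap about 4 mm farther than the plunger shall go.
- pin_valve: Loose air valve, 0.7 kg, whose black cap is a thin round pin, only 14 mm across. Aluminium block 60 x 60 mm on a 64 mm square rubber foot, 40 mm high, collar round the stem 43 mm; two ports stand out 12 mm on its +x side. Origin: centre of its underside, z up, cap centred above. The four valves differ only in the cap and stand in any order.
- pin_top (a point): Centre of the flat top face of the pin valve's cap (a thin round pin, only 14 mm across, 11 mm thick): 75 mm above the table when out, 65 mm when fully in and let go. Moves with the cap.
- pin_plunger (a joint): How far the plunger under this cap is pushed down, in m: 0 out, 0.010 fully in at its stop. It moves against 4 N of friction (plus 20 N s/m of damping) and stays where it is left; it starts at 0 to 0.002. The cap rides on it on a soft spring of 2 N per mm with 8 mm of give, so push the cap about 4 mm farther than the plunger shall go.
- carton_large: Loose white carton 68 x 52 x 26 mm standing among the valves, a bystander; origin at the centre of its underside.
- tee_fitting: Loose black air tee fitting 52 x 37 x 15 mm standing among the valves, a bystander; origin at the centre of its underside.
- circuit_board: Loose green circuit board 50 x 73 x 12 mm standing among the valves, a bystander; origin at the centre of its underside.
- carton_small: Loose white carton 60 x 48 x 24 mm standing among the valves, a bystander; origin at the centre of its underside.

How it is judged:
By the outcome, as a careful person would: the job done as asked, in the order asked, and still so for the second after the job is handed in, with the robot touching nothing.
It also fails if it takes over 45 s, if anything falls off the work surface, if the arm or the gripper's body presses on something with over 40 N, if the wrist force passes 120 N, or if a joint passes its speed limit or range.

## Working session

There is one attempt and no reset: what is moved stays moved. The work goes in short steps, Python scripts to look and compute and a shell command to move; the robot and the scene stay as the last step left them, time stands still between calls to the robot, and variables do not carry over. Pictures are saved under pics/ and viewed, at most 10 in all, crops included, and the job is handed in when it is done.

```bash
mkdir -p pics; python3 - <<'E'
from cell import env, optics
import cv2, numpy as np
s=env.state(); print(s['t'],s['ee_pos'],s['eef_rot'],s['finger_gap'],s['contact_force'])
for n in ("top","scene"):
    p,d=optics.get_image(n); cv2.imwrite(f"pics/{n}.png",p); np.save(f"{n}.npy",d)
    print(n,optics.camera_model(n))
E
```

```text
0.0 [ 0.30964905 -0.65464102  0.23015348] [-3.06313261e+00 -6.88056842e-01  9.83277507e-04] 0.08533466215122539 [-0.06088303  0.07806697 -0.15426   ]
top {'mtx': array([[354.80924039,   0.        , 256.53225834],
       [  0.        , 354.80924039, 188.42581102],
       [  0.        ,   0.        ,   1.        ]]), 'origin': array([0.35296948, 0.00741479, 1.04413723]), 'rotation': array([-2.11546249,  2.12214897, -0.18934799])}
scene {'mtx': array([[457.01648877,   0.        , 249.6582981 ],
       [  0.        , 457.01648877, 193.82802571],
       [  0.        ,   0.        ,   1.        ]]), 'origin': array([0.19986679, 0.71699045, 0.63246648]), 'rotation': array([-0.57311142,  2.56569302, -1.32933542])}
```

View pics/top.png

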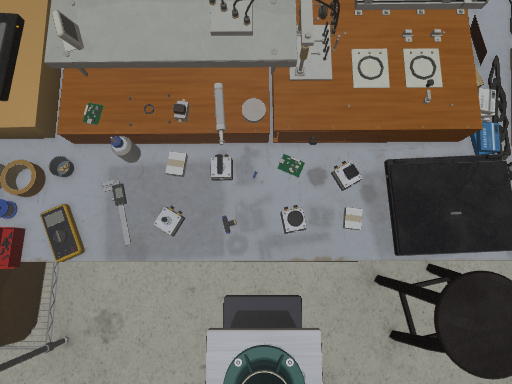

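View pics/scene.png

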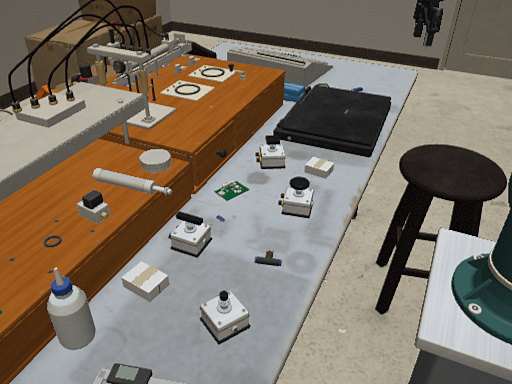

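The top view shows the disc valve at about (293,217), the square at (347,174), the bar at (221,166) and the pin at (169,220). I'll enlarge it for precise readings.

```bash
python3 - <<'E'
import cv2, numpy as np
p=cv2.imread("pics/top.png"); 
c=[cv2.resize(p[v-24:v+24,u-32:u+32],(400,300),interpolation=cv2.INTER_CUBIC) for u,v in((293,217),(347,174),(221,166),(169,220))]
cv2.imwrite("pics/crop.png",np.vstack([np.hstack(c[:2]),np.hstack(c[2:])]))
E
cat > h.py <<'E'
import numpy as np, cv2
from cell import env, optics
from scipy.spatial.transform import Rotation as R
def world(n,u,v,z):
    m=optics.camera_model(n); r=R.from_rotvec(m['rotation']).as_matrix()@np.linalg.solve(m['mtx'],[u,v,1.])
    return m['origin']+r*(z-m['origin'][2])/r[2]
def todelta(target):
    s=env.state(); return R.from_rotvec(s['eef_rot']).as_matrix().T@(np.array(target)-s['ee_pos'])
E
python3 - <<'E'
from h import *
d=np.load("top.npy"); m=optics.camera_model("top"); Rm=R.from_rotvec(m['rotation']).as_matrix()
for u,v in [(293,217),(347,174),(221,166),(169,220),(250,200),(221,140),(221,133),(240,125),(221,110),(220,90),(221,60),(300,130),(345,120),(305,40),(315,140),(430,200)]:
    print(u,v,np.round(m['origin']+Rm@np.linalg.solve(m['mtx'],[u,v,1.])*d[v,u],3))
E
```

```text
293 217 [ 0.457 -0.083  0.074]
347 174 [ 0.577 -0.236  0.076]
221 166 [0.601 0.116 0.076]
169 220 [0.453 0.265 0.04 ]
250 200 [ 0.517  0.037 -0.002]
221 140 [0.663 0.112 0.121]
221 133 [0.685 0.113 0.114]
240 125 [0.713 0.062 0.1  ]
221 110 [0.749 0.113 0.123]
220 90 [0.807 0.117 0.124]
221 60 [0.852 0.106 0.204]
300 130 [ 0.691 -0.103  0.119]
345 120 [ 0.72  -0.228  0.117]
305 40 [ 0.849 -0.1    0.292]
315 140 [ 0.679 -0.152  0.07 ]
430 200 [ 0.507 -0.475  0.046]
```

View pics/crop.png

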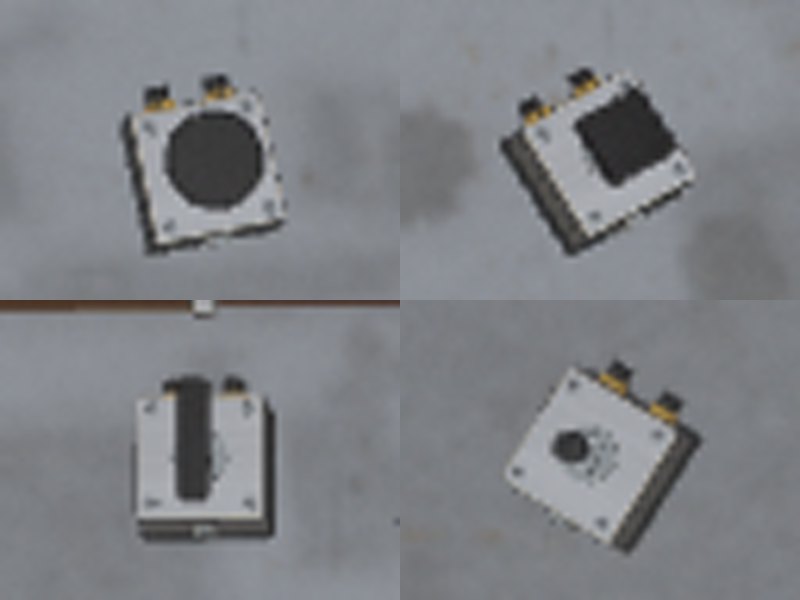

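The crop puts the cap centres, in full-image pixels, at disc (295.0,218.2), square (350.9,171.4) and bar (219.5,163.8). Next: world positions, with the scene camera as a cross-check.

```bash
python3 - <<'E'
from h import *
d=np.load("top.npy")
for n,a,b in [("disc",(295,218.2),(300,183)),("square",(350.9,171.4),(271,139.5)),("bar",(219.5,163.8),(189.5,218.5)),("pin",(163+97/97*.0,220),(224,296))]:
    print(n,world("top",*a,.074).round(4),world("scene",*b,.074).round(4))
print(optics.camera_model("wrist")["T_tool_cam"].round(3))
s=env.state();print(R.from_rotvec(s['eef_rot']).as_matrix().round(3))
w=world("top",295,218.2,.074);print(todelta([w[0],w[1],.23]), np.load("top.npy")[218,295])
E
```

```text
disc [ 0.4538 -0.0888  0.074 ] [ 0.4495 -0.0838  0.074 ]
square [ 0.5846 -0.2482  0.074 ] [ 0.5841 -0.2393  0.074 ]
bar [0.6083 0.1207 0.074 ] [0.603  0.1275 0.074 ]
pin [0.45   0.2732 0.074 ] [0.4486 0.2761 0.074 ]
[[ 0.    -0.95  -0.312  0.081]
 [ 1.     0.    -0.    -0.   ]
 [ 0.    -0.312  0.95  -0.144]
 [ 0.     0.     0.     1.   ]]
[[ 0.904  0.428 -0.001]
 [ 0.428 -0.904  0.002]
 [-0.    -0.002 -1.   ]]
[ 0.37226423 -0.44998557  0.00112133] 0.969399
```

```bash
python3 -m inch '[[0,0,0,0,0,0.094,-1],[0,0,0,0,0,0.094,-1],[0,0,0,0,0,0.094,-1],[0,0,0,0,0,0,-1]]' 20; python3 -m inch '[[0.04,-0.13,0,0,0,0,-1],[0.04,-0.13,0,0,0,0,-1],[0.04,-0.13,0,0,0,0,-1],[0.04,-0.13,0,0,0,0,-1],[0.04,-0.13,0,0,0,0,-1],[0.04,-0.13,0,0,0,0,-1],[0.04,-0.13,0,0,0,0,-1],[0.04,-0.13,0,0,0,0,-1],[0.04,-0.13,0,0,0,0,-1],[0.04,-0.13,0,0,0,0,-1],[0.04,-0.13,0,0,0,0,-1],[0,0,0,0,0,0,-1]]'
python3 - <<'E'
from h import *
s=env.state();print(R.from_rotvec(s['eef_rot']).as_matrix().round(3),s['ee_pos'])
p,_=optics.get_image("wrist");cv2.imwrite("pics/w1.png",p)
m=optics.camera_model("wrist");print(m['mtx']);np.savez("w1.npz",pos=s['ee_pos'],rot=s['eef_rot'])
p=cv2.imread("pics/scene.png")
cv2.imwrite("pics/crop2.png",np.hstack([cv2.resize(p[v-24:v+24,u-20:u+20],(260,312),interpolation=cv2.INTER_CUBIC) for u,v in((300,190),(271,145),(189,225))]))
E
```

```text
t: 0.5
ee_pos: [0.31, -0.6549, 0.2306]
eef_rot: [-3.141, 0.001, 0.002]
contact_force: [-0.0, 0.5, 0.3]
finger_gap: 0.0286
grasp_force: 0.0
t: 1.7
ee_pos: [0.4444, -0.22, 0.2311]
eef_rot: [-3.138, -0.02, -0.0]
contact_force: [0.5, 0.1, -0.2]
finger_gap: 0.0003
grasp_force: 0.0
[[ 1.     0.013  0.   ]
 [ 0.013 -1.     0.003]
 [ 0.    -0.003 -1.   ]] [ 0.44442381 -0.22002453  0.2311212 ]
[[297.31863964   0.         259.16886532]
 [  0.         297.31863964 188.46665999]
 [  0.           0.           1.        ]]
```

View pics/w1.png

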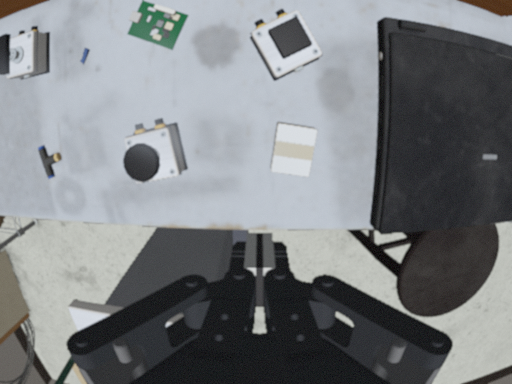

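View pics/crop2.png

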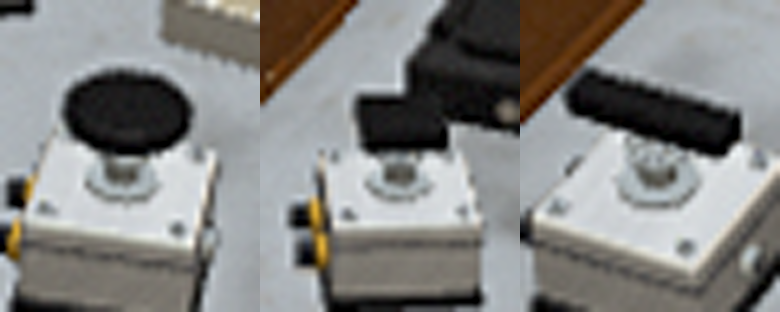

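The wrist view shows the disc cap centre at (142,162) and the square cap centre at (291,38). In the scene camera, the crop gives cap-top centres of about (298.7,181.8), (272,138) and (189.3,216.8).

```bash
cat >> h.py <<'E'
def wristw(u,v,z,pos,rot):
    m=optics.camera_model("wrist"); K=m['mtx']; q=np.array([(u-K[0,2]),(v-K[1,2])])/K[0,0]; th=np.hypot(*q)
    r=np.r_[q/th*np.sin(th),np.cos(th)]; T=m['T_tool_cam']; W=R.from_rotvec(rot).as_matrix()
    o=W@T[:3,3]+pos; r=W@T[:3,:3]@r
    return o+r*(z-o[2])/r[2]
E
python3 - <<'E'
from h import *
w=np.load("w1.npz")
for a in [(298.7,181.8),(272,138),(189.3,216.8)]: print(world("scene",*a,.074).round(4))
for a in [(142,162),(291,38)]: print(wristw(*a,.074,w['pos'],w['rot']).round(4))
E
```

```text
[ 0.4537 -0.087   0.074 ]
[ 0.5848 -0.2478  0.074 ]
[0.6061 0.123  0.074 ]
[ 0.4551 -0.0901  0.074 ]
[ 0.5839 -0.2486  0.074 ]
```

```bash
python3 -m inch '[[0.0095,-0.11,0,0,0,0,-1],[0.0095,-0.11,0,0,0,0,-1],[0.0095,-0.11,0,0,0,0,-1],[0.0095,-0.11,0,0,0,0,-1],[0,0,0.12,0,0,0,-1],[0,0,0.12,0,0,0,-1],[0,0,0.12,0,0,0,-1],[0,0,0.06,0,0,0,-1],[0,0,0,0,0,0,-1],[0,0,0,0,0,0,-1]]'
```

```text
t: 2.75
ee_pos: [0.4542, -0.0957, 0.1054]
eef_rot: [3.141, -0.003, -0.0]
contact_force: [0.9, -0.5, 0.3]
finger_gap: 0.0003
grasp_force: 0.0
```

```bash
python3 -m inch '[[0,-0.025,0,0,0,0,-1],[0,0,0.04,0,0,0,-1],[0,0,0.04,0,0,0,-1],[0,0,0,0,0,0,-1],[0,0,0,0,0,0,-1]]'
```

```text
t: 3.25
ee_pos: [0.4541, -0.087, 0.0815]
eef_rot: [3.142, -0.001, 0.0]
contact_force: [-1.0, -0.5, 0.3]
finger_gap: 0.0
grasp_force: 0.0
```

```bash
python3 -m inch '[[0,0,0.0067,0,0,0,-1],[0,0,0.0067,0,0,0,-1],[0,0,0.0067,0,0,0,-1],[0,0,0.0067,0,0,0,-1],[0,0,0.0067,0,0,0,-1],[0,0,0.0067,0,0,0,-1],[0,0,0,0,0,0,-1]]'
```

```text
t: 3.95
ee_pos: [0.4542, -0.0871, 0.0691]
eef_rot: [3.142, -0.002, 0.0]
contact_force: [0.4, -0.3, 3.8]
finger_gap: -0.0001
grasp_force: 1.7
```

```bash
python3 -m inch '[[0,0,0.0067,0,0,0,-1],[0,0,0.0067,0,0,0,-1],[0,0,0.0067,0,0,0,-1],[0,0,0.0067,0,0,0,-1],[0,0,0,0,0,0,-1],[0,0,0,0,0,0,-1],[0,0,0,0,0,0,-1]]'
```

```text
t: 4.65
ee_pos: [0.4541, -0.0871, 0.0613]
eef_rot: [3.142, -0.002, 0.0]
contact_force: [0.1, 0.1, 7.0]
finger_gap: -0.0003
grasp_force: 3.6
```

```bash
python3 -m inch '[[0,0,-0.02,0,0,0,-1],[0,0,-0.06,0,0,0,-1],[0,0,-0.12,0,0,0,-1],[0,0,-0.12,0,0,0,-1],[0.087,0.107,0,0,0,0,-1],[0.087,0.107,0,0,0,0,-1],[0.087,0.107,0,0,0,0,-1],[0.087,0.107,0,0,0,0,-1],[0.087,0.107,0,0,0,0,-1],[0,0,0,0,0,0,-1],[0,0,0,0,0,0,-1]]'
```

```text
t: 5.75
ee_pos: [0.5838, -0.2483, 0.1564]
eef_rot: [-3.141, 0.004, 0.002]
contact_force: [0.5, 0.6, -0.0]
finger_gap: 0.0003
grasp_force: 0.0
```

Over the square. I'll take the tip down to about 0.081, then press.

```bash
python3 -m inch '[[0,0,0.09,0,0,0,-1],[0,0,0.09,0,0,0,-1],[0,0,0.07,0,0,0,-1],[0,0,0,0,0,0,-1],[0,0,0,0,0,0,-1]]'
```

```text
t: 6.25
ee_pos: [0.5835, -0.2463, 0.0821]
eef_rot: [-3.14, -0.0, 0.003]
contact_force: [0.6, -0.2, 0.2]
finger_gap: 0.0003
grasp_force: 0.0
```

```bash
python3 -m inch '[[0,0,0.0067,0,0,0,-1],[0,0,0.0067,0,0,0,-1],[0,0,0.0067,0,0,0,-1],[0,0,0.0067,0,0,0,-1],[0,0,0.0067,0,0,0,-1],[0,0,0.0067,0,0,0,-1],[0,0,0,0,0,0,-1]]'
```

```text
t: 6.95
ee_pos: [0.5846, -0.2478, 0.0703]
eef_rot: [3.141, -0.002, 0.001]
contact_force: [0.1, 0.3, 4.0]
finger_gap: -0.0
grasp_force: 1.7
```

```bash
python3 -m inch '[[0,0,0.0067,0,0,0,-1],[0,0,0.0067,0,0,0,-1],[0,0,0.0067,0,0,0,-1],[0,0,0.0067,0,0,0,-1],[0,0,0.004,0,0,0,-1],[0,0,0,0,0,0,-1],[0,0,0,0,0,0,-1],[0,0,0,0,0,0,-1]]'
```

```text
t: 7.75
ee_pos: [0.5846, -0.2479, 0.0614]
eef_rot: [3.141, -0.002, 0.001]
contact_force: [-0.6, -0.2, 6.5]
finger_gap: 0.0004
grasp_force: 3.7
```

```bash
python3 -m inch '[[0,0,-0.02,0,0,0,-1],[0,0,-0.06,0,0,0,-1],[0,0,-0.14,0,0,0,-1],[0,0,-0.14,0,0,0,-1]]'; python3 -m inch '[[0.008,-0.137,0,0,0,0,-1],[0.008,-0.137,0,0,0,0,-1],[0.008,-0.137,0,0,0,0,-1],[0.008,-0.137,0,0,0,0,-1],[0.008,-0.137,0,0,0,0,-1],[0.008,-0.137,0,0,0,0,-1],[0.008,-0.137,0,0,0,0,-1],[0.008,-0.137,0,0,0,0,-1],[0.008,-0.137,0,0,0,0,-1],[0,0,0,0,0,0,-1],[0,0,0,0,0,0,-1]]'
python3 - <<'E'
from h import *
s=env.state();print(R.from_rotvec(s['eef_rot']).as_matrix().round(3),s['ee_pos'])
print(todelta([.607,.122,s['ee_pos'][2]])/.3)
p,_=optics.get_image("wrist");cv2.imwrite("pics/w2.png",p)
E
```

```text
t: 8.15
ee_pos: [0.5829, -0.2471, 0.1684]
eef_rot: [-3.14, 0.002, 0.006]
contact_force: [0.9, -1.0, -0.3]
finger_gap: -0.0004
grasp_force: 0.0
t: 9.25
ee_pos: [0.6055, 0.1238, 0.1681]
eef_rot: [3.141, 0.004, -0.003]
contact_force: [-0.3, -0.5, -0.4]
finger_gap: -0.0
grasp_force: 0.0
[[ 1.     0.002 -0.002]
 [ 0.002 -1.    -0.   ]
 [-0.002  0.    -1.   ]] [0.60552446 0.12379472 0.1681066 ]
[ 4.90428827e-03  5.99403671e-03 -7.18080557e-06]
```

View pics/w2.png

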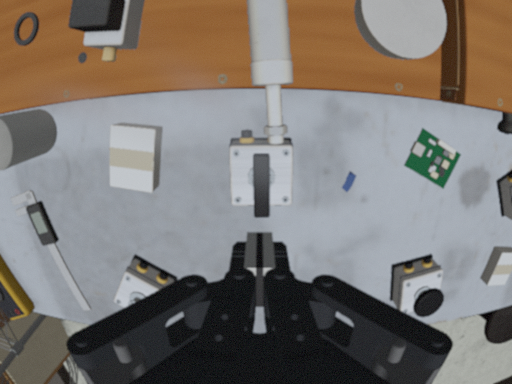

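The wrist view shows the bar cap's top centred at about (261.5,185). The rod tip, near (277,138), overhangs the ports behind it.

```bash
python3 - <<'E'
from h import *
s=env.state()
for a in [(254,185),(269.5,185),(261.5,154),(261.5,216)]: print(wristw(*a,.074,s['ee_pos'],s['eef_rot']).round(4))
print(wristw(277,138,.12,s['ee_pos'],s['eef_rot']).round(4), s['ee_pos'])
E
```

```text
[0.6112 0.1265 0.074 ]
[0.6112 0.1135 0.074 ]
[0.6378 0.1203 0.074 ]
[0.5828 0.1202 0.074 ]
[0.658  0.1105 0.12  ] [0.60564927 0.12162976 0.16822902]
```

```bash
python3 -m inch '[[0.002,0.005,0.1,0,0,0,-1],[0,0,0.1,0,0,0,-1],[0,0,0.09,0,0,0,-1],[0,0,0,0,0,0,-1],[0,0,0,0,0,0,-1]]'
```

```text
t: 9.8
ee_pos: [0.6068, 0.1186, 0.0818]
eef_rot: [3.14, -0.006, -0.002]
contact_force: [-0.2, 0.6, 0.6]
finger_gap: 0.0004
grasp_force: 0.0
```

```bash
python3 -m inch '[[0,0,0.0067,0,0,0,-1],[0,0,0.0067,0,0,0,-1],[0,0,0.0067,0,0,0,-1],[0,0,0.0067,0,0,0,-1],[0,0,0.0067,0,0,0,-1],[0,0,0.0067,0,0,0,-1],[0,0,0,0,0,0,-1]]'
```

```text
t: 10.5
ee_pos: [0.6073, 0.1208, 0.07]
eef_rot: [-3.141, 0.002, -0.001]
contact_force: [0.5, 1.3, 3.5]
finger_gap: 0.0
grasp_force: 1.7
```

```bash
python3 -m inch '[[0,0,0.0067,0,0,0,-1],[0,0,0.0067,0,0,0,-1],[0,0,0.0067,0,0,0,-1],[0,0,0.0067,0,0,0,-1],[0,0,0.003,0,0,0,-1],[0,0,0,0,0,0,-1],[0,0,0,0,0,0,-1],[0,0,0,0,0,0,-1]]'
```

```text
t: 11.3
ee_pos: [0.6073, 0.1208, 0.0613]
eef_rot: [-3.141, 0.002, -0.001]
contact_force: [-0.0, 0.6, 7.9]
finger_gap: -0.0001
grasp_force: 3.7
```

Fully in at 7.9 N. I'll lift straight up, move clear, and check the caps from above.

```bash
python3 -m inch '[[0,0,-0.02,0,0,0,-1],[0,0,-0.06,0,0,0,-1],[0,0,-0.14,0,0,0,-1],[0,0,-0.14,0,0,0,-1],[0,0,-0.14,0,0,0,-1],[-0.1,0.1,-0.05,0,0,0,-1],[-0.1,0.1,-0.05,0,0,0,-1],[-0.1,0.1,0,0,0,0,-1],[-0.1,0.1,0,0,0,0,-1],[0,0,0,0,0,0,-1],[0,0,0,0,0,0,-1]]'
python3 - <<'E'
from h import *
p,d=optics.get_image("scene");cv2.imwrite("pics/s2.png",p)
m=optics.camera_model("scene"); Rm=R.from_rotvec(m['rotation']).as_matrix()
d0=np.load("scene.npy")
for n,x in [("before",d0),("after",d)]:
    v,u=np.mgrid[:384,:512]; P=(np.linalg.inv(m['mtx'])@np.stack([u,v,np.ones_like(u)]).reshape(3,-1).astype(float)*x.ravel()).T@Rm.T+m['origin']
    for k,c in [("disc",(.4545,-.0885)),("square",(.5845,-.248)),("bar",(.609,.1205)),("pin",(.45,.273))]:
        z=P[(np.hypot(P[:,0]-c[0],P[:,1]-c[1])<.006)&(P[:,2]<.1)&(x.ravel()>0),2]; print(n,k,len(z),np.median(z).round(4) if len(z) else None)
E
```

```text
t: 12.4
ee_pos: [0.4857, -0.0, 0.2406]
eef_rot: [3.142, -0.005, -0.001]
contact_force: [-0.1, 0.5, 0.1]
finger_gap: -0.0002
grasp_force: 0.0
before disc 19 0.0755
before square 24 0.0571
before bar 28 0.0743
before pin 106 0.0641
after disc 14 0.0662
after square 12 0.0657
after bar 16 0.0657
after pin 101 0.0655
```

View pics/s2.png

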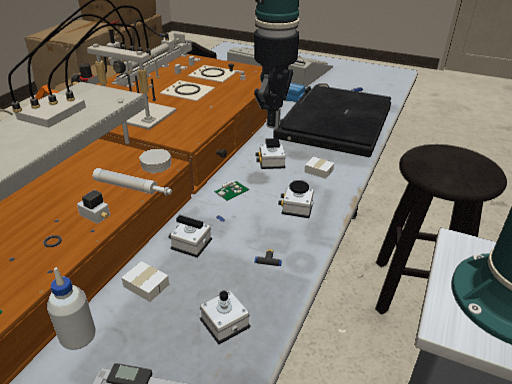

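The scene view shows the disc (300,187), square (272,143) and bar (190,221) caps down at about 65–66 mm. The pin is still out, the valves and bystanders look unmoved, and the hand is clear.

```bash
python3 -c "
from cell import env
print(env.sign_off())"
```

```text
the job is handed in; nothing more can be done
None
```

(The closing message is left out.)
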